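# Level the pickle stand with a wedge

### The job

In the drawer, the small wooden stand that carries the pickle pot hangs low at one corner. Fetch the wooden wedge, set it gently flat on the drawer floor with its thin end towards the low corner's foot, and push it straight in under that foot until the ball of the level on the stand rests wholly between its two sight marks, then let go of the wedge. Push slowly and gently: do not ram the wedge, do not let the ball roll out past the mark on the far side, do not lift or lean on the stand itself, and leave everything else in the drawer where it is.

Things in the scene. Friction and masses are not known exactly. Their poses are not given: they have to be found in the camera images.
- stand: Rocking stand: square wooden board, 200 x 200 x 14 mm, on a pivot block fixed to the drawer floor. Origin: at drawer floor height under the board's centre; x axis points level along the board's diagonal to the low corner, 141 mm away. When level the board's underside is 36 mm above the drawer floor. At the start it hangs 0.065 rad low; it falls back if unsupported.
- pivot (a point): Middle of the level pin the board turns about: 50 mm behind the stand's origin (stand x = -50 mm), 36 mm above the drawer floor. The pin lies along the stand's y axis.
- low_corner (a point): Point on the board's top above its steel foot, 120 mm from the stand's origin on its x axis; rises with the board. The foot (18 mm across, round end) is fixed under the board. Its length differs each time: its tip starts 3 to 15 mm above the drawer floor, and is 11 mm higher once the board is level. Raising it takes 3 to 7 N upwards; pushing the wedge under takes 5 to 14 N.
- pot (a point): Top of a white ceramic pot fixed on the board, 78 mm across and 72 mm tall, at stand x = 12, y = -50 mm; its round cover stands open on the side away from the low corner, up to 150 mm above the board.
- level_ball (a joint): Level on the board: dark steel ball, 16 mm across, in a white trough along the stand's x axis. Value: ball's distance from mid-trough, m, positive towards the low corner: 0.5 m per radian of tilt, settling in about 1 s (0.032 at the start, 0 level, negative if the corner is too high). Black sight marks (inner edges) 12 mm either side of the middle: the ball is wholly between them within +-4 mm.
- level_mid (a point): Middle of the level's white trough (120 mm long, open at the top), at the height of the ball's centre, at stand y = 48 mm.
- wedge_grip (a point): Loose light-wood wedge, 160 x 40 mm, 110 g, lying flat; x axis points to its thin end (toe), z up. At its rear an upright grip block: 30 mm along x, 40 mm along y, 50 mm tall; this point is amid the block, 34 mm above the underside. In front the top slopes down evenly over 130 mm, from 34 mm to 2.5 mm thick at the toe. It stays in place under the load when let go.
- wedge_toe (a point): Middle of the wedge's toe edge at its underside, 145 mm ahead of wedge_grip along x and 34 mm below it.
- drawer: Shallow wooden drawer lying fixed on the table, 540 x 840 mm, walls 45 mm tall (57 mm on the robot's side); its flat floor is 6 mm above the table. Origin: centre, at table height. All the other things stand on its floor.
- jar: Bystander, to be left alone: closed clear glass jar with a steel lid, 68 mm across, 120 mm tall. Origin: its underside.
- sieve: Bystander, to be left alone: small stainless steel sieve, 84 mm across, 34 mm tall, flat handle 100 mm long. Origin: its underside.
- tray: Bystander, to be left alone: empty blue plastic tray, 100 x 160 x 30 mm. Origin: its underside.
- spoon: Bystander, to be left alone: wooden spoon, about 200 mm long, lying flat. Origin: on its length, at its underside.
- katori: Bystander, to be left alone: small steel bowl, 84 mm across, 36 mm tall. Origin: its underside.
- packer: Bystander, to be left alone: plain untapered wood block, 40 x 65 x 24 mm, not the wedge. Origin: its underside.
- ramekin: Bystander, to be left alone: white ceramic cup, 68 mm across, 45 mm tall. Origin: its underside.
Not all that is in view belongs to the job. Of the things like the part that bears wedge_grip, leave any that is turquoise; of the rest the larger one is meant.

How it is judged (in metres and radians):
On the way:
1. the wedge lies flat and its toe has reached the low corner's foot, pointing at the stand (horizontal distance between wedge_toe and low_corner below 0.03 m and angle between wedge_grip's own z axis and vertical below 0.05 rad and angle between the x axis of wedge_grip and the x axis of stand, either way round below 0.35 rad and height (world z) of wedge_grip below 0.047 m).
At the end, for the whole second after the job is handed in: The wedge lies flat on the drawer floor (tilt under 0.05 rad), let go, and bears the stand's foot (over 0.8 N), and the level's ball rests within 4 mm of the middle, moving at less than 10 mm/s; every other thing is where it was (value of joint level_ball between -0.004 and 0.004 m and velocity of joint level_ball between -0.01 and 0.01 m/s and contact force between wedge and stand above 0.8 N and angle between wedge_grip's own z axis and vertical below 0.05 rad and height (world z) of wedge_grip below 0.044 m); the robot touches nothing.
It fails at once if the ball rolls out past the far mark: more than 20 mm beyond the middle on the high side (value of joint level_ball below -0.02 m).
It fails at once if the wedge is rammed: more than 15 N between wedge and stand (contact force between wedge and stand above 15 N).
It fails at once if the robot lifts, pushes or leans on the stand with more than 4 N (contact force between any of the arm, the fingers and stand above 4 N).
It fails at once if a bystander in the drawer is moved by more than 30 mm (distance of any of jar, sieve, tray, spoon, katori, packer, ramekin from where it was at the start of the episode above 0.03 m).
It also fails if it takes over 64 s, if anything falls off the work surface, if the arm or the gripper's body presses on something with over 40 N, if the wrist force passes 120 N, or if a joint passes its speed limit or range.

### The arm

A 7-joint arm with a two-finger parallel gripper is mounted at the origin on the work surface. World frame = base frame: x ahead of the robot, y to its left, z up, the work surface at z = 0. Lengths are in mm, angles in degrees, forces in N, time in s.
With the tool pointing down it reaches from about 400 to 850 mm from the base axis. Payload 4.5 kg.
Tool frame: the origin (TCP) lies at the very end of the fingers, on their centre line; the grasp point (between the pads) lies 19 mm behind it; z points along the fingers, y is the line along which they close (so a half turn about z gives the same grasp; the last joint's range is limited). The gripper opens to 85 mm and grips with 20 to 120 N. Pads are 22 mm wide; open, the fingers measure 114 mm over their backs; the gripper's body (76 mm by 85 mm) begins 54 mm behind the grasp point. The pads swing forward as they close: fully open they stand 13 mm farther back than shut.
Start: joints at [73.499, 39.483, -11.15, 89.685, 9.013, 51.709, -12.324], TCP at [197.701, -592.932, 231.317] pointing down, gripper open.
Joint ranges: [-172.22, 172.22], [-26.19, 119.32], [-84.43, 86.54], [7.71, 146.69], [-57.33, 237.33], [2.42, 119.75], [-152.13, 152.13]. Speed limits (degrees/s): [147.25, 147.25, 180, 180, 180, 180, 180].

### API

Orientations are given as a 3x3 rotation matrix whose columns are the frame's x, y, z axes.
In Python, from plant import ctrl gives the robot as it stands. Calls block until the motion is done:
- ctrl.movep(position, orientation): joint-space move of the TCP to a pose.
- ctrl.line_to(position, ori=None, vel=150, until_force=None): straight line of the TCP; ori=None keeps the orientation; vel is the mean speed in mm/s. With until_force (N) it stops when the force on the tool has changed by that much, and returns True; else False.
- ctrl.movej(angles): joint-space move.
- ctrl.grip(opening, f_grip=None): opening from 0.0 (shut) to 1.0 (fully open); f_grip is the grip in N (None keeps the last); returns when the fingers have stopped.
- ctrl.hold(seconds).
- ctrl.inverse_kinematics(position, orientation): joint angles nearest the present ones, or None.
- ctrl.capture(name): name is "scene" or "side" or "wrist"; returns a dict with "color" (480x640x3 uint8, red, green, blue), "fx", "fy", "cx", "cy" (pixels), "camera_from_world" (4x4, takes a point from world to camera coordinates). Camera axes: x right, y down, z forward; pixel columns grow to the right and rows downward; lengths in mm; the calibration is good to about 2 mm. The wrist camera is an equidistant fisheye: a pixel r from the principal point sees the ray r / f radians off the axis. A picture is of the moment at which its call begins. There is no depth.
A pose or a line that the arm cannot do raises ctrl.IKError and nothing moves.
- ctrl.sign_off(): hands the job in; it is judged then, once.
Readings, each from a call of its own:
- ctrl.current_t(): time.
- ctrl.current_q(): joint angles.
- ctrl.current_joint_velocities(): joint speeds.
- ctrl.current_effort(): joint torques, N m.
- ctrl.current_eef_pos(): TCP position.
- ctrl.current_ee_rot(): TCP orientation.
- ctrl.current_ft_force(): force on the tool from outside, world axes, zero at the start.
- ctrl.current_torque(): the same for the moment, N m.
- ctrl.current_gripper_width(): opening from 0.0 (shut) to 1.0 (fully open).
- ctrl.current_grasp_force(): force on a finger pad.
Only numpy, scipy, OpenCV 4.12 (cv2) and the standard library are available. Lean on these libraries where they do the work, as an engineer would, in place of code of your own. Each camera call takes 0.05 s, during which the arm holds its last target. There are 200 camera calls.

## Working session

There is one attempt and no reset: what is moved stays moved. The work goes in short steps, each a Python script; the robot and the scene stay as the last script left them, time stands still between calls to the robot, and variables do not carry over. Pictures are saved under pics/ and viewed, at most 10 in all, crops included, and the job is handed in when it is done.

```bash
mkdir -p pics
cat > h.py <<'E'
import numpy as np, cv2
from plant import ctrl
def snap(cam,name,crop=None,scale=1):
    d=ctrl.capture(cam); im=d["color"][:,:,::-1].copy()
    cv2.imwrite(f"pics/{name}_full.png",im)
    np.savez(f"pics/{name}.npz",K=[d["fx"],d["fy"],d["cx"],d["cy"]],T=d["camera_from_world"])
    if crop: x0,y0,x1,y1=crop; im=im[y0:y1,x0:x1]
    if scale!=1: im=cv2.resize(im,None,fx=scale,fy=scale,interpolation=cv2.INTER_CUBIC)
    cv2.imwrite(f"pics/{name}.png",im); return d
def px2w(name,uv,z):
    a=np.load(f"pics/{name}.npz"); fx,fy,cx,cy=a["K"]; T=a["T"]; uv=np.array(uv,float).reshape(-1,2); o=[]
    for u,v in uv:
        R=T[:3,:3]; c=-R.T@T[:3,3]; r=R.T@np.array([(u-cx)/fx,(v-cy)/fy,1]); o.append(c+r*(z-c[2])/r[2])
    return np.array(o)
def w2px(name,P):
    a=np.load(f"pics/{name}.npz"); fx,fy,cx,cy=a["K"]; T=a["T"]
    p=np.atleast_2d(P)@T[:3,:3].T+T[:3,3]; return np.c_[fx*p[:,0]/p[:,2]+cx,fy*p[:,1]/p[:,2]+cy]
E
python3 - <<'E'
from h import *
for c in("scene","side"):
    d=snap(c,c,scale=1.25); T=d["camera_from_world"]; print(c,d["fx"],-T[:3,:3].T@T[:3,3],T[2,:3])
print(ctrl.current_t(),ctrl.current_ee_rot())
E
```

```text
scene 475.4547550914718 [1291.58389701 -743.83819134  877.53567591] [-0.61445377  0.51861965 -0.59454203]
side 439.8822456533546 [-108.22479043  530.65997111  973.89647086] [ 0.48304276 -0.5189514  -0.70523694]
0.1 [[ 9.48615725e-01  3.16429758e-01 -6.44111572e-04]
 [ 3.16430392e-01 -9.48614443e-01  1.56385057e-03]
 [-1.16164685e-04 -1.68730972e-03 -9.99998570e-01]]
```

View pics/scene.png

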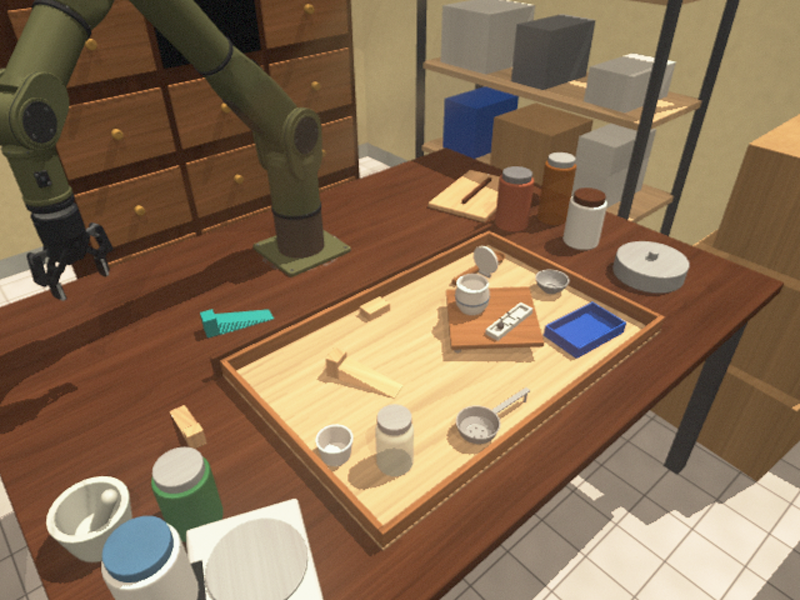

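View pics/side.png

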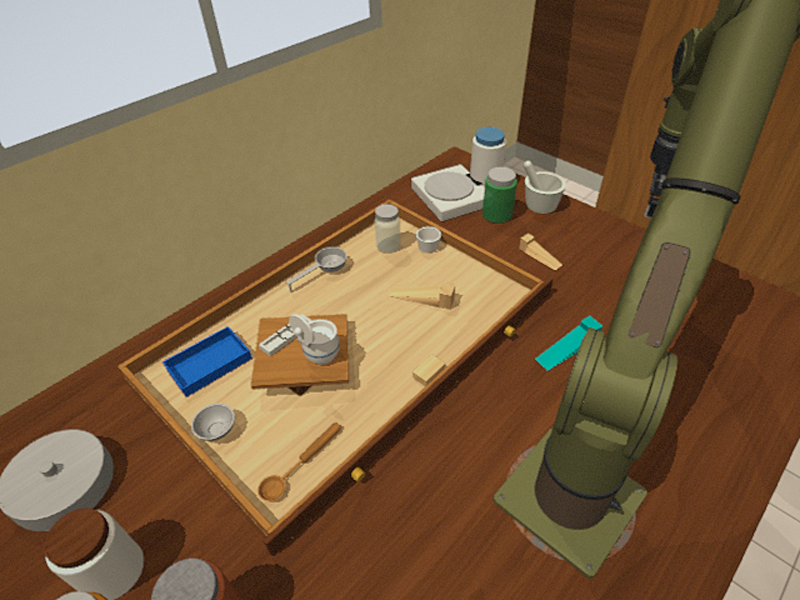

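The wedge meant is the one in the drawer: grip near scene px (335,362)/1.25. The one on the table at (185,425)/1.25 is smaller and the turquoise one is excluded. The ball sits toward the board corner at (447,350)/1.25, so that is the low corner. I'll enlarge both areas for measuring.

Run:
```python
import cv2,numpy as np
a=cv2.imread("pics/scene_full.png"); b=cv2.imread("pics/side_full.png")
s=lambda im,x,y:cv2.resize(im[y:y+75,x:x+100],None,fx=4,fy=4,interpolation=cv2.INTER_CUBIC)
cv2.imwrite("pics/m.png",np.vstack([np.hstack([s(a,250,255),s(a,345,220)]),np.hstack([s(b,295,205),s(b,195,245)])]))
```

```text
(no output)
```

View pics/m.png

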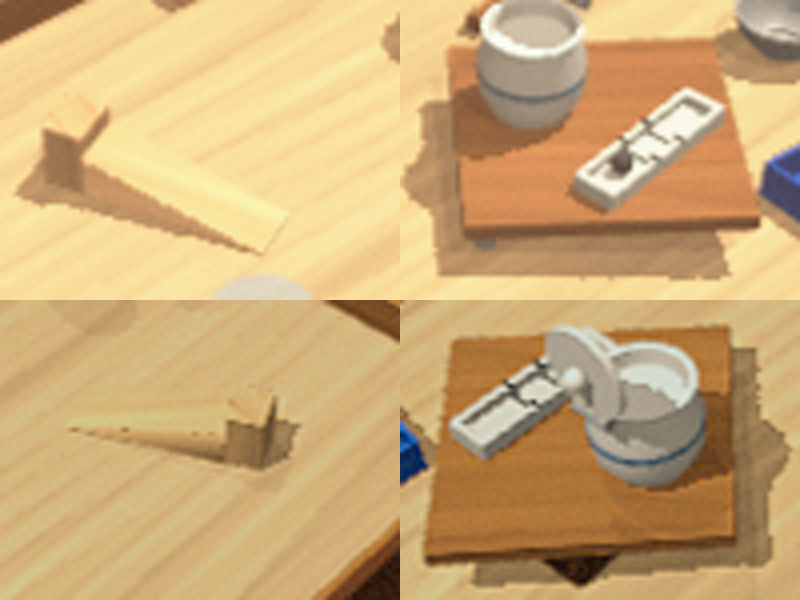

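The crop shows the wedge in both views: toe edge at scene (288,215)-(262,253) and grip-top corners near (62,93) and (108,108). It also shows the board corners and the steel foot at scene crop (487,242). I'll fit both models by least squares.

```bash
cat > fit.py <<'E'
from h import *
from scipy.optimize import least_squares
def cs(x,y): return [250+x/4,255+y/4]
def cb(x,y): return [345+(x-400)/4,220+y/4]
def cw(x,y): return [295+x/4,205+(y-300)/4]
def cd(x,y): return [195+(x-400)/4,245+(y-300)/4]
def stand(p,L,tilt=.065):
    x,y,z=np.array(L,float).T; c,s=np.cos(tilt),np.sin(tilt); X=x+50; Z=z-36
    X,Z=X*c+Z*s-50,-X*s+Z*c+36
    a=p[2]; return np.c_[p[0]+X*np.cos(a)-y*np.sin(a),p[1]+X*np.sin(a)+y*np.cos(a),Z+6]
def wedge(p,L):
    x,y,z=np.array(L,float).T; a=p[2]
    return np.c_[p[0]+x*np.cos(a)-y*np.sin(a),p[1]+x*np.sin(a)+y*np.cos(a),z+6]
def fit(model,obs,p0):
    f=lambda p:np.concatenate([(w2px(c,model(p,L))-uv).ravel() for c,L,uv in obs])
    r=least_squares(f,p0,loss="soft_l1"); return r.x,f(r.x).reshape(-1,2)
E
python3 - <<'E'
from fit import *
D=141.4
so=[("scene",[[D,0,50],[0,D,50],[-D,0,50],[0,-D,50]],[cb(465,222),cb(757,222),cb(715,42),cb(448,45)]),
    ("side",[[D,0,50],[0,D,50],[-D,0,50],[0,-D,50]],[cd(728,327),cd(455,340),cd(427,553),cd(733,540)])]
g=px2w("scene",[cb(600,130)],52)[0]
for y in(-90,-60):
    p,r=fit(stand,so,[g[0],g[1],np.radians(y)]); print(g,p[:2],np.degrees(p[2])); print(r.round(1).tolist())
wo=[("scene",[[145,20,2.5],[145,-20,0],[-15,20,50],[15,20,50]],[cs(288,215),cs(262,253),cs(62,93),cs(108,108)]),
    ("side",[[145,-20,1],],[cw(70,428)])]
print(px2w("scene",[cs(275,234),cs(75,115)],8))
g=px2w("scene",[cs(75,115)],56)[0]; t=px2w("scene",[cs(275,234)],8)[0]
p0=[*g[:2],np.arctan2(*(t-g)[1::-1])]
w,r=fit(wedge,wo,p0); print(p0,w,np.degrees(w[2]));print(r.round(1).tolist())
# predictions
print("foot top of tip px", w2px("scene",stand(p,[[120,0,10],[120,0,36]])), "ball",w2px("scene",stand(p,[[32,48,60]])),cb(622,160))
np.savez("est.npz",p=p,w=w); print(wedge(p,[[120,0,0]]))
E
```

```text
[615.93545637 121.30594581  52.        ] [607.02626938 123.59844243] -87.22563533980913
[[-1.7, -0.2], [-0.0, -2.0], [-0.6, -2.0], [-0.4, -0.8], [0.3, -0.8], [-1.0, -1.1], [-2.7, -0.3], [-0.5, -1.2]]
[615.93545637 121.30594581  52.        ] [607.02626948 123.59844253] -87.2256356060088
[[-1.7, -0.2], [-0.0, -2.0], [-0.6, -2.0], [-0.4, -0.8], [0.3, -0.8], [-1.0, -1.1], [-2.7, -0.3], [-0.5, -1.2]]
[[ 623.6921803  -173.2841282     8.        ]
 [ 444.5346321  -201.54428474    8.        ]]
[np.float64(491.29334003970973), np.float64(-231.4799253751861), np.float64(0.41412908566303275)] [ 4.92708308e+02 -2.35730421e+02  4.67005759e-01] 26.75745901039368
[[0.1, -1.3], [0.7, 0.1], [0.7, 0.5], [-0.7, -0.5], [1.2, -9.3]]
foot top of tip px [[364.75763258 282.04633998]
 [364.82200862 275.18603804]] ball [[399.37912079 260.93194144]] [400.5, 260.0]
[[612.83461428   3.73909525   6.        ]]
```

```bash
cat >> h.py <<'E'
def R(deg): # tool down, tool y along world angle deg
    a=np.radians(deg); y=np.array([np.cos(a),np.sin(a),0]); z=np.array([0,0,-1.]); return np.c_[np.cross(y,z),y,z]
def w2fish(name,P):
    a=np.load(f"pics/{name}.npz"); f,_,cx,cy=a["K"]; T=a["T"]; p=np.atleast_2d(P)@T[:3,:3].T+T[:3,3]
    rr=np.hypot(p[:,0],p[:,1]); k=f*np.arctan2(rr,p[:,2])/np.maximum(rr,1e-9); return np.c_[cx+k*p[:,0],cy+k*p[:,1]]
def fish2w(name,uv,z):
    a=np.load(f"pics/{name}.npz"); f,_,cx,cy=a["K"]; T=a["T"]; o=[]
    for u,v in np.atleast_2d(uv):
        d=np.array([u-cx,v-cy]); r=np.hypot(*d); t=r/f; ray=T[:3,:3].T@np.r_[d/r*np.sin(t),np.cos(t)]
        c=-T[:3,:3].T@T[:3,3]; o.append(c+ray*(z-c[2])/ray[2])
    return np.array(o)
E
python3 - <<'E'
from fit import *
for n,u,v in(("packer",375,307),("ramekin",335,445),("jar",395,465),("sieve",478,430)): print(n,px2w("scene",[[u/1.25,v/1.25]],15)[0].round())
ctrl.movep([492,-235,180],R(-63.5)); print(ctrl.current_t(),ctrl.current_q())
for P,a in(([492,-235,21],-63.5),([613,-175,21],2.8),([613,-175,60],2.8),([613,-60,21],2.8)):
    print(P,a,ctrl.inverse_kinematics(P,R(a)))
snap("wrist","w1")
E
```

```text
packer [372. -30.  15.]
ramekin [ 656. -357.   15.]
jar [ 764. -303.   15.]
sieve [ 806. -131.   15.]
1.8 [ 26.37639336  37.58100651  -9.11099979 106.64599264   9.45938353
  36.48229666 -52.14189733]
[492, -235, 21] -63.5 [ 23.55579633  52.88419742  -4.84236654 111.1447236   13.69776676
  16.51484364 -56.02337577]
[613, -175, 21] 2.8 [ 23.31585326  57.84920123 -21.49257171  94.04173491  33.12972934
  34.580762   -13.9690861 ]
[613, -175, 60] 2.8 [ 24.40912195  54.70940248 -23.58662767  93.66129149  31.70192444
  38.42643537 -12.76921901]
[613, -60, 21] 2.8 [ 11.95213563  56.53722731 -19.28119327  98.12588878  32.37131933
  30.96477374 -24.69305426]
```

View pics/w1.png

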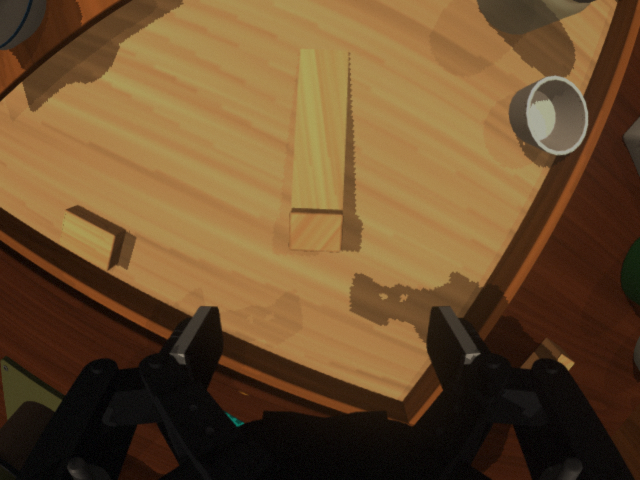

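The wrist view shows the wedge clearly: grip-top corners (291,209), (342,210), (341,250), (289,249), and toe edge (300,49)-(348,51).

Run:
```python
from h import *
c=fish2w("w1",[[291,209],[342,210],[341,250],[289,249]],56); t=fish2w("w1",[[300,49],[348,51]],7.5)
g=c.mean(0); tm=t.mean(0); d=tm-g; a=np.degrees(np.arctan2(d[1],d[0])); print(c.round(),t.round(),g,tm,np.hypot(*d[:2]),a)
assert 130<np.hypot(*d[:2])<160
yaw=a-90
ctrl.movep([g[0],g[1],100],R(yaw)); ctrl.line_to([g[0],g[1],22],vel=80,until_force=6)
print(ctrl.current_eef_pos()); ctrl.grip(0.0,30); print(ctrl.current_gripper_width(),ctrl.current_grasp_force(),ctrl.current_ft_force())
x,y,z=ctrl.current_eef_pos(); ctrl.line_to([x,y,z+35],vel=80); print(ctrl.current_ft_force(),ctrl.current_t())
snap("wrist","w2"); snap("scene","s2",(230,200,490,395),3)
```

```text
[[ 497. -206.   56.]
 [ 513. -240.   56.]
 [ 485. -254.   56.]
 [ 469. -218.   56.]] [[ 613. -154.    8.]
 [ 629. -190.    8.]] [ 491.21910357 -229.49298956   56.        ] [ 621.10174338 -172.02168009    7.5       ] 142.02975581462223 23.868741295733628
[ 491.55667337 -229.6471352    22.39819383]
0.4656489493622667 31.464115977287292 [-0.11324203  0.65881134  4.0259459 ]
[ 0.41421068  0.60782934 -1.48984523] 4.475
```

View pics/w2.png

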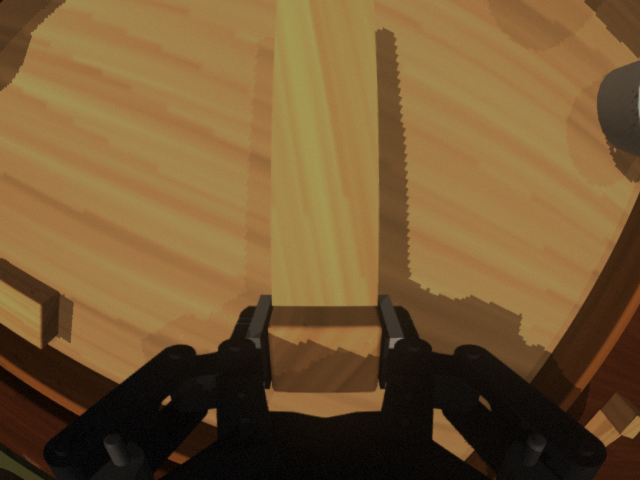

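The grasp is square, with the block centred between the pads. Next I carry it to a spot short of the low corner.

Run:
```python
from h import *
ctrl.movep([612,-200,75],R(2.8)); ctrl.line_to([612,-200,45],vel=60); print(ctrl.current_t(),ctrl.current_eef_pos())
snap("wrist","w3")
```

```text
6.0 [ 612.04292599 -199.88405973   44.83162297]
```

View pics/w3.png

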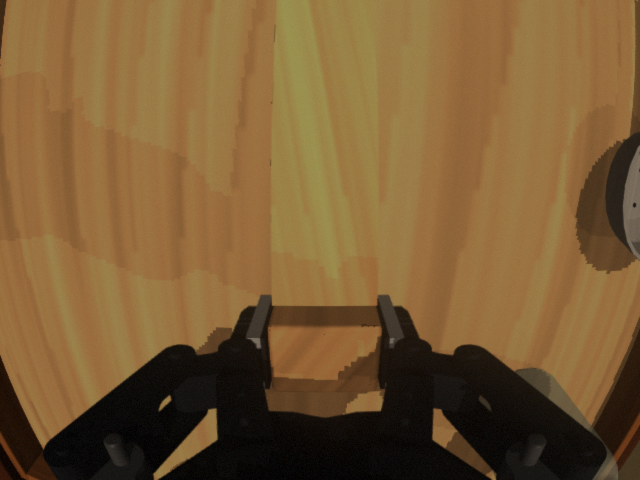

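The wrist camera can't see the stand from here, so I'll use the fixed cameras. I'll set the wedge down gently and then check its alignment in the scene view.

Run:
```python
from h import *
x,y,z=612,-195,45
ctrl.line_to([x,y,26],vel=40); print(ctrl.line_to([x,y,21.5],vel=8,until_force=2.5),ctrl.current_eef_pos(),ctrl.current_ft_force())
ctrl.grip(0.6); ctrl.line_to([x,y,22.4],vel=10); ctrl.grip(0.0,30); ctrl.hold(.2)
print(ctrl.current_gripper_width(),ctrl.current_ft_force(),ctrl.current_eef_pos(),ctrl.current_t())
d=snap("scene","s4",(300,200,460,320),5)
```

```text
True [ 612.01458603 -195.10370345   22.37919454] [ 0.0485102  -0.36320813  5.83432378]
0.46003155761405656 [-0.03736911  0.45779988  1.29710159] [ 612.09704361 -195.03963442   22.44937545] 8.1917
```

View pics/s4.png

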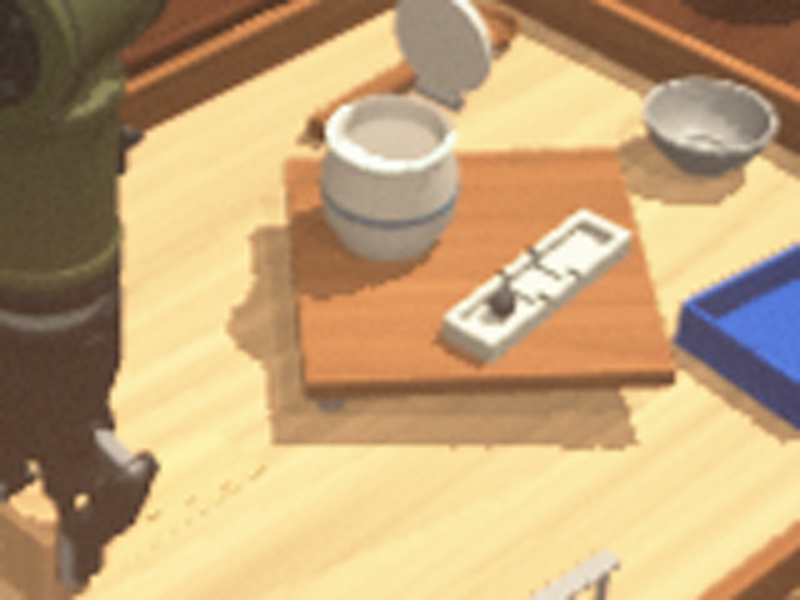

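The foot tip shows at crop (331,404), px (366.2,280.8), slightly right of the model. The ball is at crop (502,298) and the marks' middle is near (538,272). I'll correct the lateral aim, then creep in until contact.

```bash
cat >> h.py <<'E'
def ball():
    from fit import stand
    p=np.load("est.npz")["p"]; d=ctrl.capture("scene"); g=cv2.cvtColor(d["color"],cv2.COLOR_RGB2GRAY)
    ref=cv2.cvtColor(cv2.imread("pics/s4_full.png"),cv2.COLOR_BGR2GRAY)
    S=8; up=lambda im,x0,y0,x1,y1:cv2.resize(im[y0:y1,x0:x1],None,fx=S,fy=S,interpolation=cv2.INTER_CUBIC)
    m=cv2.matchTemplate(up(g,388,240,424,272),up(ref,398,257,403,262),cv2.TM_SQDIFF_NORMED)
    v,_,(x,y),_=cv2.minMaxLoc(m); u=np.array([388+x/S+2.45,240+y/S+2.1]) # ball centre (400.45,259.6)... offset in template
    best=min(np.arange(-.025,.036,.0005),key=lambda b:np.hypot(*(w2px("scene",stand(p,[[b*1000,48,60]],b*2))[0]+OFF-u)))
    return round(best*1000,1),u.round(2).tolist(),round(v,3)
OFF=np.array([400.45,259.1])-np.array([399.38,260.93])
E
python3 - <<'E'
from fit import *
p=np.load("est.npz")["p"]
f=px2w("scene",[[366.2,280.8]],17)[0]; print("foot",f, ball())
yaw=np.degrees(p[2])+180; u=np.array([np.cos(np.radians(yaw)),np.sin(np.radians(yaw))])
fm=wedge(p,[[120,0,0]])[0][:2]; ft=np.array([(f[0]+fm[0])/2,fm[1]])  # foot estimate
print(yaw,u,ft)
st=ft-u*(145+42); ctrl.line_to([*st,22.45],ori=R(yaw-90),vel=40); ctrl.hold(.3); f0=np.array(ctrl.current_ft_force()); print(f0,ctrl.current_t())
for k in range(30):
    q=ft-u*(145+42-4*(k+1)); hit=ctrl.line_to([*q,22.45],vel=12); F=np.array(ctrl.current_ft_force())
    print(k,(42-4*(k+1)),(F-f0).round(1)); 
    if (F-f0)[:2]@u<-2.5: break
print(ball(),ctrl.current_eef_pos(),ctrl.current_t()); np.savez("push.npz",ft=ft,u=u,f0=f0,s=-42+4*(k+1))
E
```

```text
foot [621.00359414   2.19198407  17.        ] (np.float64(32.5), [400.32, 259.1], 0.004)
92.7743643939912 [-0.04840287  0.99882789] [616.91910421   3.73909525]
[1.96773169 1.19969463 1.65187747] 9.2
0 38 [-2.  -2.8  0.6]
(np.float64(32.5), [400.32, 259.1], 0.004) [ 625.44164799 -179.64771406   22.48454086] 9.7333
```

Run:
```python
from h import *
a=np.load("push.npz"); ft,u,s=a["ft"],a["u"],float(a["s"])
while s<60:
    s+=4; ctrl.line_to([*(ft+u*(s-145)),22.45],vel=12); F=np.array(ctrl.current_ft_force()); b=ball()
    print(s,F.round(1),b)
    if F[:2]@u<-5 or b[0]<29: break
print(ctrl.current_eef_pos(),ctrl.current_t()); np.savez("push.npz",ft=ft,u=u,s=s)
snap("scene","s5",(300,200,460,320),5)
```

```text
-34.0 [-0.8 -1.3  3.1] (np.float64(32.5), [400.32, 259.1], 0.005)
-30.0 [ 0.3 -1.2  2.7] (np.float64(32.5), [400.32, 259.1], 0.004)
-26.0 [-0.2 -1.   3.6] (np.float64(32.5), [400.32, 259.1], 0.005)
-22.0 [-0.7 -1.7  3.4] (np.float64(32.5), [400.32, 259.1], 0.004)
-18.0 [ 0.  -2.1  3.4] (np.float64(32.5), [400.32, 259.1], 0.004)
-14.0 [-0.5 -2.2  4. ] (np.float64(32.5), [400.32, 259.1], 0.005)
-10.0 [ 0.  -2.   4.9] (np.float64(32.5), [400.32, 259.1], 0.005)
-6.0 [ 0.4 -3.3  5.2] (np.float64(32.5), [400.32, 259.1], 0.005)
-2.0 [ 0.1 -1.5  5.4] (np.float64(32.5), [400.32, 259.1], 0.004)
2.0 [-0.4 -2.6  4.7] (np.float64(32.5), [400.32, 259.1], 0.005)
6.0 [ 0.2 -2.   6. ] (np.float64(32.5), [400.32, 259.1], 0.005)
10.0 [ 0.1 -2.1  4.2] (np.float64(32.5), [400.32, 259.1], 0.004)
14.0 [ 0.6 -2.7  5.5] (np.float64(32.5), [400.32, 259.1], 0.005)
18.0 [ 1.5 -8.2  4.7] (np.float64(32.5), [400.32, 259.1], 0.005)
[ 623.04245607 -126.3781387    22.47784265] 17.2
```

View pics/s5.png

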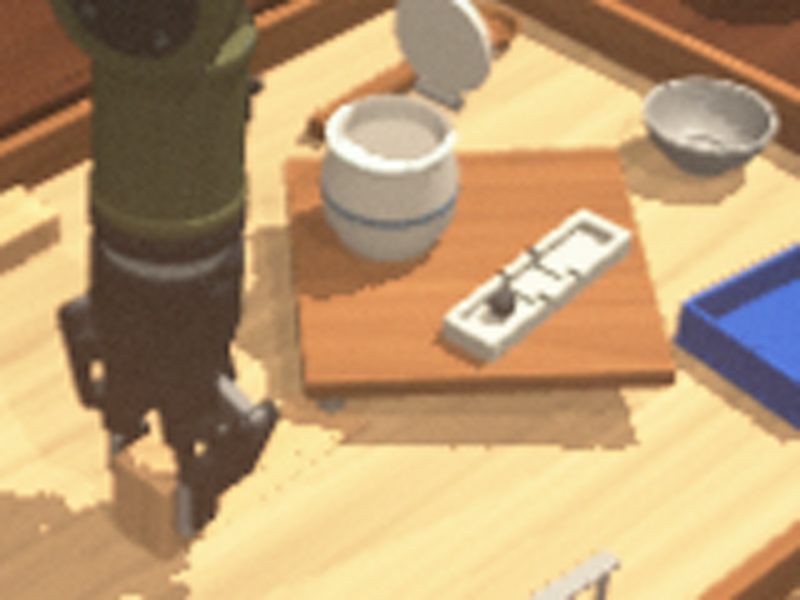

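The toe is in under the foot: force is rising at s≈16 mm and the wedge is straight. I'll keep pushing slowly and watch the ball; level should come near s≈60.

Run:
```python
from h import *
a=np.load("push.npz"); ft,u,s=a["ft"],a["u"],float(a["s"])
while s<50:
    s+=3; ctrl.line_to([*(ft+u*(s-145)),22.45],vel=6); F=np.array(ctrl.current_ft_force()); b=ball()
    print(s,F.round(1),b)
    if F[:2]@u<-15 or b[0]<9: break
ctrl.hold(1.); print(ball(),ctrl.current_eef_pos(),ctrl.current_t()); np.savez("push.npz",ft=ft,u=u,s=s)
```

```text
21.0 [  1.1 -11.4   4.7] (np.float64(32.5), [400.32, 259.1], 0.005)
24.0 [  0.9 -13.7   4.8] (np.float64(32.5), [400.32, 259.1], 0.005)
27.0 [  0.6 -13.6   4.9] (np.float64(31.0), [400.7, 258.73], 0.013)
30.0 [  1.  -13.6   5. ] (np.float64(29.5), [400.95, 258.35], 0.015)
33.0 [  0.7 -13.5   6. ] (np.float64(27.0), [401.58, 257.73], 0.016)
36.0 [  1.2 -12.6   4.7] (np.float64(25.0), [401.95, 257.35], 0.011)
39.0 [ -0.1 -13.6   6.2] (np.float64(23.5), [402.45, 256.98], 0.027)
42.0 [ -0.2 -12.8   5.1] (np.float64(19.5), [403.2, 255.98], 0.044)
45.0 [  0.4 -13.9   5.5] (np.float64(17.5), [403.58, 255.48], 0.03)
48.0 [  1.4 -13.2   5.2] (np.float64(15.5), [404.2, 255.22], 0.019)
51.0 [  0.4 -12.1   6.2] (np.float64(14.5), [404.45, 254.98], 0.01)
(np.float64(14.0), [404.58, 254.85], 0.011) [621.27403455 -96.95375586  22.4455499 ] 26.0
```

Run:
```python
from h import *
a=np.load("push.npz"); ft,u,s=a["ft"],a["u"],float(a["s"])
for ds in (4,4,4,3,2):
    s+=ds; ctrl.line_to([*(ft+u*(s-145)),22.45],vel=6); F=np.array(ctrl.current_ft_force()); print(s,F.round(1),ball())
ctrl.hold(1.); print(ball(),ctrl.current_eef_pos(),ctrl.current_t()); np.savez("push.npz",ft=ft,u=u,s=s)
snap("scene","s6",(375,230,435,275),12)
```

```text
55.0 [  0.9 -13.    5.5] (np.float64(11.0), [405.45, 254.35], 0.022)
59.0 [  0.9 -13.2   5.7] (np.float64(6.5), [406.45, 253.48], 0.009)
63.0 [ -0.1 -12.    5. ] (np.float64(4.5), [406.95, 253.1], 0.015)
66.0 [  0.1 -12.2   6.8] (np.float64(2.5), [407.45, 252.72], 0.017)
68.0 [  0.8 -11.9   6.3] (np.float64(1.0), [407.7, 252.35], 0.017)
(np.float64(0.5), [407.82, 252.22], 0.016) [620.43148737 -79.64314778  22.42339048] 30.8833
```

View pics/s6.png

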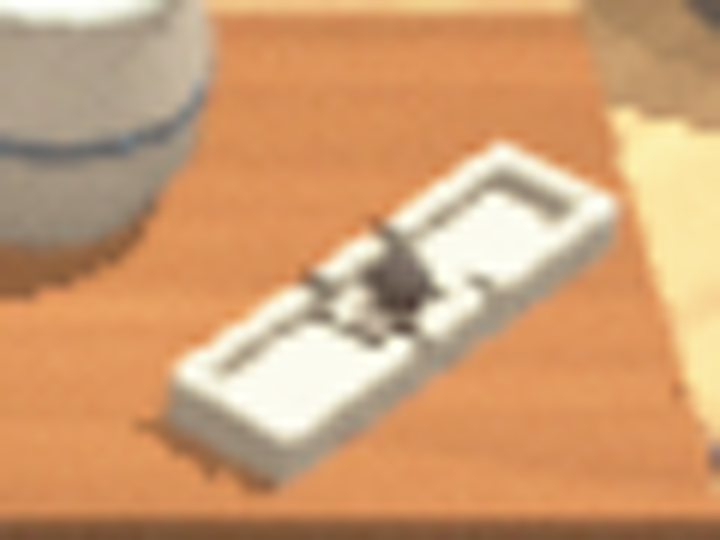

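The ball sits centrally between the four mark ends: (398,277) against a marks' mean of about (402,286), the difference being mostly ball height. Code reads +0.5 mm and push kinematics agree. I'll let go, retreat and recheck.

Run:
```python
from h import *
ctrl.grip(0.75); x,y,z=ctrl.current_eef_pos(); ctrl.line_to([x,y,z+90],vel=80); ctrl.line_to([x-20,y-100,z+130],vel=120); ctrl.hold(1.0)
print(ball(),ctrl.current_ft_force(),ctrl.current_t()); snap("scene","s7",(300,200,460,320),5)
```

```text
(np.float64(1.0), [407.82, 252.35], 0.017) [ 0.63388845  0.37339305 -0.25921854] 34.675
```

View pics/s7.png

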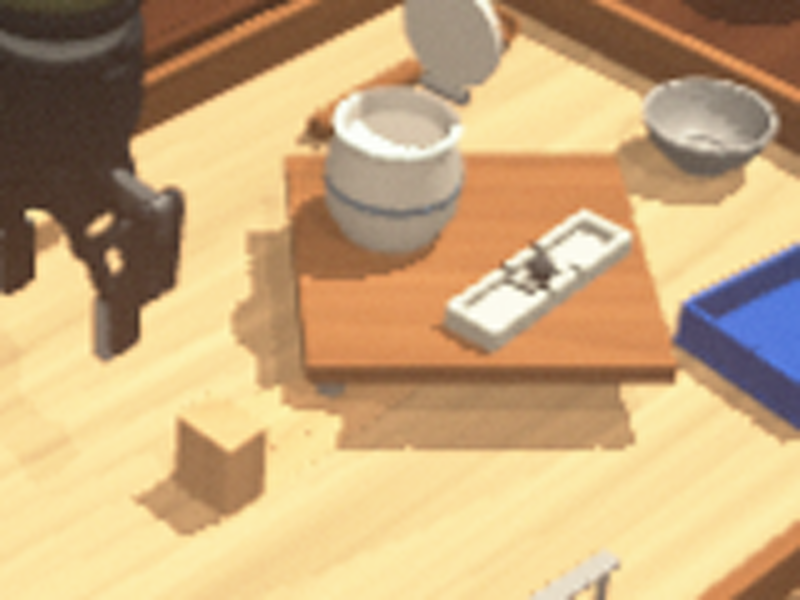

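The wedge stands under the foot with its grip block free at crop (220,455). The ball, at (541,268), is between the marks and holding still, and nothing else has shifted.

```bash
python3 -c "
from plant import ctrl
print(ctrl.sign_off())"
```

```text
the job is handed in; nothing more can be done
None
```

The job is handed in: the wedge is under the low foot and let go, and the ball is at rest between the sight marks, about 1 mm from the middle by camera; no verdict was returned.

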